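# Draw the rolling pin out of the utensil box

## Task

The wooden rolling pin lies trapped in the utensil box, because it is longer than the opening between the two fixed covers. Take hold of it through the opening, push it back under the long cover until its other end comes free of the short cover, tilt that end up and draw the pin out diagonally. Finish while still holding it in the gripper, still and level in the air about 10 cm above the covers, with the ribbon spool, scissors and marker left where they are.

Things in the scene. Friction and masses are not known exactly. Their poses are not given: they have to be found in the camera images.
- rolling_pin: plain wooden rolling pin: round rod 250 mm long, 26 mm in diameter, about 0.1 kg. Origin at its middle, on its axis; its x axis runs along the rod. At the start it lies level in the box, along the box's x axis and pointing the same way, midway across, its axis 80 mm above the worktop (24 mm below the covers' undersides), both ends under the covers.
- pin_far_end (a point): centre of the pin's end face at +x of the pin (125 mm from its origin), at the start under the short cover
- pin_near_end (a point): centre of the pin's end face at -x of the pin (125 mm from its origin), at the start under the long cover
- utensil_box: light wooden box fixed to the worktop, 355 mm long (its x), 170 wide (its y), 112 high; origin at the centre of its underside, at worktop height, z up. Its yaw varies; its +x points roughly away from the robot. In its frame (mm): inside x -167.5 to 167.5, y -75 to 75, inner floor z 12. Fixed darker covers, z 104 to 112: long one x -177.5 to -57.5 (nearer the robot), short one x 112.5 to 177.5.
- opening (a point): centre of the opening between the two covers, level with their tops (in the box frame x 27.5, y 0, z 112 mm). The opening is 170 mm long (box x) and 150 mm wide (box y).
- cradle_near (a point): top centre of the cradle that carries the pin next to the long cover (box frame x -37.5, y 0, z 67 mm): 12 mm long (x), 44 wide (y), with two cheeks 14.7 to 21.7 mm off its centre line that rise 8 mm beside the pin
- cradle_far (a point): top centre of the same kind of cradle next to the short cover (box frame x 102.5, y 0, z 67 mm); between the two cradles the box is empty down to its floor
- pocket (a point): centre of the floor under the long cover (box frame x -112.5, y 0, z 12 mm). The space above it is empty: the pin can slide in there, and a tilt of 20 degrees or more (+x end up) lets it leave once its +x end is clear of the short cover.
- ribbon_spool: bystander: white spool of red ribbon lying flat, 72 mm across, 32 mm high, with a loose ribbon tail; its origin is the middle of the footprint that includes the tail, at its underside
- scissors: bystander: scissors with red handles lying flat, 87 x 199 x 9 mm, origin at the middle of the underside
- marker: bystander: white and black marker pen lying flat, 135 mm long, 17 mm thick, origin at the middle of the underside

How it is judged:
On the way:
1. the gripped pin is tilted through the opening: one end more than 13 mm above the covers, the other end still below them (((height (world z) of pin_far_end above 0.125 m and height (world z) of pin_near_end below 0.104 m and contact force between the fingers and rolling_pin above 1 N) or (height (world z) of pin_near_end above 0.125 m and height (world z) of pin_far_end below 0.104 m and contact force between the fingers and rolling_pin above 1 N))), for 0.1 s.
At the end, for the whole second after the job is handed in: The pin is held by the fingers (more than 1 N), at rest, level within 17 degrees, both ends (on the axis) more than 63 mm above the tops of the covers (175 mm above the worktop), not touching the box (contact force between the fingers and rolling_pin above 1 N and height (world z) of each of pin_far_end, pin_near_end above 0.175 m and angle between rolling_pin's own x axis and vertical between 1.27 and 1.87 rad and contact force between rolling_pin and utensil_box below 0.1 N and linear speed of rolling_pin below 0.05 m/s and angular speed of rolling_pin below 0.4 rad/s); the arm keeps its last pose, push and grip.
It fails at once if the spool of red ribbon is moved more than 2 cm (distance of ribbon_spool from where it was at the start of the episode above 0.02 m).
It fails at once if the pair of scissors is moved more than 2 cm (distance of scissors from where it was at the start of the episode above 0.02 m).
It fails at once if the marker pen is moved more than 2 cm (distance of marker from where it was at the start of the episode above 0.02 m).
It also fails if it takes over 35 s, if anything falls off the work surface, if the arm or the gripper's body presses on something with over 40 N, if the wrist force passes 120 N, or if a joint passes its speed limit or range.

## Robot

A 6-joint arm with a two-finger parallel gripper is mounted at the origin on a cart in front of the work surface, level with it; the furniture and walls round the work are solid. World frame = base frame: x ahead of the robot, y to its left, z up, the work surface at z = 0. Lengths are in m, angles in rad, forces in N, time in s.
With the tool pointing down it reaches from about 0.2 to 0.875 m from the base axis. Payload 3.4 kg.
Tool frame: the origin (TCP) lies between the finger pads; the fingertips stand 25 mm ahead of it and the grasp point (between the pads) lies 6 mm ahead of it (r.nose_length is the z of the fingertips in the tool frame, in m); z points along the fingers, x is the direction in which the jaws open and shut, and the axes are right-handed (so a half turn about z gives the same grasp; the last joint's range is limited). The gripper opens to 94 mm and grips with 3 to 60 N. Pads are 16 mm wide; open, the fingers measure 119 mm over their backs; the gripper's body (75 mm by 177 mm) begins 78 mm behind the grasp point.
Start: joints at [-1.342, 0.276, 1.505, -0, 1.361, -0.121], TCP at [0.197, -0.54, 0.205] pointing down, gripper open.
Joint ranges: [-2.89, 2.89], [-0.75, 2.08], [0.22, 2.7], [-1.18, 4.32], [0.11, 2.71], [-2.7, 2.7]. Speed limits (rad/s): [2.57, 2.57, 3.14, 3.14, 3.14, 3.14].

## Interface

Orientations are given as a unit quaternion [w, x, y, z].
In Python, from plant import r, gripper_to, inverse_kinematics, vision, models, telemetry gives the robot as it stands. Calls block until the motion is done:
- r.move_to(position, orientation): joint-space move of the TCP to a pose.
- r.move_l(position, rot=None, vel=0.15, guard=None): straight line of the TCP; rot=None keeps the orientation; vel is the mean speed in m/s. With guard (N) it stops when the force on the tool has changed by that much, and returns True; else False.
- r.movej(angles): joint-space move.
- gripper_to(opening, f_grip=None): finger opening in m; f_grip is the grip in N (None keeps the last); returns when the fingers have stopped.
- r.hold(seconds).
- inverse_kinematics(position, orientation): joint angles nearest the present ones, or None.
- vision.snapshot(name): name is "side" or "top"; returns the picture (384x512x3 uint8, red, green, blue); there is no depth.
- vision.get_calibration(name): a dict with "fx", "fy", "cx", "cy" (pixels), "position" and "orientation" of the camera in the world. Camera axes: x right, y down, z forward; pixel columns grow to the right and rows downward; lengths in m; the calibration is good to about 2 mm. A picture is of the moment at which its call begins. get_calibration takes no time and is no camera call.
A pose or a line that the arm cannot do raises r.PlanningError and nothing moves.
- r.sign_off(): hands the job in, once; it reports no verdict.
Trained networks look in the newest picture that a camera, given by its name, has taken for a name from the list of things; names that differ only in an ending like _2 or _b are one class to them, and where a whole thing is asked for, a point or a joint stands for the part that bears it (a point fixed in the world has none). Each returns a list of dicts, best first, with "score" (0 to 1); they miss things now and then, are a little off and sometimes report something else, mostly with a low value. They report only what shows in the picture. A call takes as long as a camera call.
- models.boxes_of(thing, camera): "at" ([x, y, z] in m, in world coordinates, good to about 4 mm: the middle of the surface that is visible of it).
- models.regions_of(thing, camera): "pixels" (384x512 bool, what is visible of it).
- models.mark_of(thing, camera): "at" ([x, y, z] in m, in world coordinates, good to about 4 mm: a listed point, or the origin of a listed thing).
Readings, each from a call of its own:
- telemetry.current_t(): time.
- telemetry.current_joints(): joint angles.
- telemetry.current_dq(): joint speeds.
- telemetry.current_joint_efforts(): joint torques, N m.
- telemetry.current_ee_pos(): TCP position.
- telemetry.current_tool_rot(): TCP orientation.
- telemetry.current_wrist_force(): force on the tool from outside, world axes, zero at the start.
- telemetry.current_torque(): the same for the moment, N m.
- telemetry.current_opening(): finger opening in m.
Only numpy, scipy, OpenCV 4.12 (cv2) and the standard library are available. Lean on these libraries where they do the work, as an engineer would, in place of code of your own. Each camera call takes 0.05 s, during which the arm holds its last target.

## Working session

There is one attempt and no reset: what is moved stays moved. The work goes in short steps, each a Python script; the robot and the scene stay as the last script left them, time stands still between calls to the robot, and variables do not carry over. Pictures are saved under pics/ and viewed, and the job is handed in when it is done.

```bash
ls; mkdir -p pics; python3 - <<'E'
from plant import r, gripper_to, inverse_kinematics, vision, models, telemetry
import cv2
for c in ("top","side"):
    im=vision.snapshot(c); cv2.imwrite(f"pics/{c}0.png",im[:,:,::-1])
    print(c,vision.get_calibration(c))
    for n in ["opening","rolling_pin","utensil_box","cradle_near","cradle_far","pocket","pin_far_end","ribbon_spool","scissors","marker"]:
        try: print(n,[(d['score'],d['at']) for d in models.mark_of(n,c)[:2]])
        except Exception as e: print(n,e)
print(telemetry.current_t(), telemetry.current_tool_rot(), r.nose_length)
E
```

```text
pics
top {'fx': 362.2365394696841, 'fy': 362.2365394696841, 'cx': 257.3099719976545, 'cy': 194.59075191793636, 'position': array([ 0.46460789, -0.00253688,  1.20392462]), 'orientation': array([ 0.0353156 , -0.70115947,  0.71185226, -0.01986373])}
opening [(0.92, [0.557, 0.0332, 0.1117])]
rolling_pin []
utensil_box [(0.82, [0.5296, 0.031, 0.0009])]
cradle_near [(0.65, [0.4937, 0.0226, 0.0688])]
cradle_far [(0.84, [0.637, 0.0402, 0.0676])]
pocket []
pin_far_end [(0.68, [0.6763, 0.0433, 0.077])]
ribbon_spool [(0.98, [0.5729, -0.408, 0.003])]
scissors [(0.75, [0.4826, 0.4294, 0.0039])]
marker [(0.46, [0.6493, 0.3851, -0.0012])]
side {'fx': 407.27079860379035, 'fy': 407.27079860379035, 'cx': 254.92970739860266, 'cy': 187.6212129531049, 'position': array([0.59636808, 1.37046353, 0.7899735 ]), 'orientation': array([-8.81842626e-03, -1.78504240e-04,  8.49131647e-01, -5.28107612e-01])}
opening [(0.93, [0.5583, 0.0293, 0.1136])]
rolling_pin []
utensil_box [(0.6, [0.5316, 0.0332, 0.0035])]
cradle_near [(0.57, [0.4942, 0.0268, 0.0605])]
cradle_far [(0.86, [0.6319, 0.0379, 0.0693])]
pocket [(0.81, [0.4199, 0.02, 0.0139])]
pin_far_end [(0.66, [0.6771, 0.0441, 0.0823])]
ribbon_spool [(0.61, [0.5691, -0.4083, -0.0022])]
scissors [(0.7, [0.4813, 0.426, 0.0007]), (0.33, [0.6451, 0.3836, 0.0014])]
marker [(0.67, [0.6499, 0.3857, 0.0001])]
1.1 [ 3.10079305e-05  8.19381375e-01 -5.73248777e-01  2.39542842e-05] 0.025
```

View pics/top0.png

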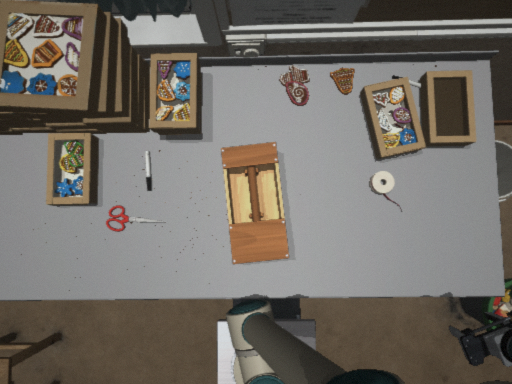

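View pics/side0.png

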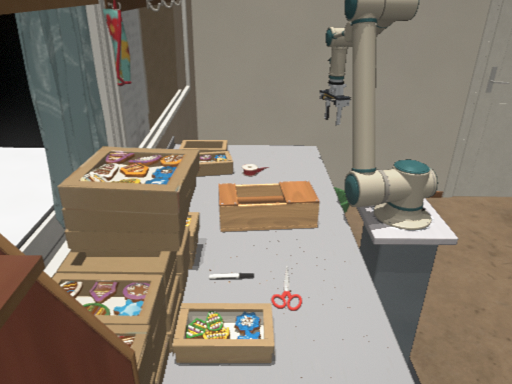

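```bash
cat > h.py <<'E'
from plant import r, gripper_to, inverse_kinematics, vision, models, telemetry
import numpy as np, cv2
from scipy.spatial.transform import Rotation as R
from scipy.optimize import least_squares
def quat(M):
    q=R.from_matrix(M).as_quat(); return np.r_[q[3],q[:3]]
def proj(P,c):
    k=vision.get_calibration(c); o=k['orientation']; M=R.from_quat(np.r_[o[1:],o[0]]).as_matrix()
    p=(np.atleast_2d(P)-k['position'])@M
    return np.c_[k['fx']*p[:,0]/p[:,2]+k['cx'],k['fy']*p[:,1]/p[:,2]+k['cy']]
def box2w(P,pose):
    x,y,a=pose; P=np.atleast_2d(P)
    return np.c_[x+P[:,0]*np.cos(a)-P[:,1]*np.sin(a), y+P[:,0]*np.sin(a)+P[:,1]*np.cos(a), P[:,2]]
E
cat > fit.py <<'E'
from h import *
L={"opening":[.0275,0,.112],"utensil_box":[0,0,0],"cradle_near":[-.0375,0,.067],"cradle_far":[.1025,0,.067],"pocket":[-.1125,0,.012]}
obs=[]
pe=[]
for c in ("top","side"):
    for n in L:
        for d in models.mark_of(n,c)[:1]:
            if d['score']>.5: obs.append((L[n],d['at']))
    pe+=[d['at'] for d in models.mark_of("pin_far_end",c)[:1]]
A=np.array([o[0] for o in obs]);B=np.array([o[1] for o in obs])
s=least_squares(lambda p:(box2w(A,p)-B)[:,:2].ravel(),[.53,.03,.1],loss='soft_l1',f_scale=.004)
p=s.x;print(p,np.round((box2w(A,p)-B)*1e3,1).tolist())
np.save('pose.npy',p)
pe=np.mean(pe,0);c,sn=np.cos(p[2]),np.sin(p[2]);d=pe[:2]-p[:2]
print("far end in box",c*d[0]+sn*d[1],-sn*d[0]+c*d[1],pe[2])
for cam,(x0,y0,S) in {"top":(200,130,6),"side":(205,165,6)}.items():
    im=cv2.imread(f"pics/{cam}0.png")[y0:y0+100,x0:x0+130]; im=cv2.resize(im,None,fx=S,fy=S,interpolation=cv2.INTER_CUBIC)
    for rect in [(-.1775,-.0575,-.085,.085),(.1125,.1775,-.085,.085)] if cam=="side" else [(-.1775,-.0575,-.085,.085),(.1125,.1775,-.085,.085)]:
        a,b,y1,y2=rect
        q=proj(box2w([[a,y1,.112],[b,y1,.112],[b,y2,.112],[a,y2,.112]],p),cam)
        q=((q+.5-[x0,y0])*S).astype(int)
        cv2.polylines(im,[q],True,(0,255,0),1)
    q=((proj(box2w([[-.0575,0,.08],[.1125,0,.08]],p),cam)+.5-[x0,y0])*S).astype(int)
    cv2.polylines(im,[q],False,(255,0,0),1)
    cv2.imwrite(f"pics/{cam}_fit.png",im)
E
python3 fit.py
```

```text
[0.53113409 0.02982992 0.09054595] [[1.5, -0.9, 0.3], [1.5, -1.2, -0.9], [0.1, 3.8, -1.8], [-3.8, -1.1, -0.6], [0.2, 3.0, -1.6], [-0.5, -3.4, -3.5], [-0.4, -0.4, 6.5], [1.3, 1.2, -2.3], [-0.8, -0.3, -1.9]]
far end in box 0.14622376960485187 0.000650864654363599 0.07965
```

View pics/top_fit.png

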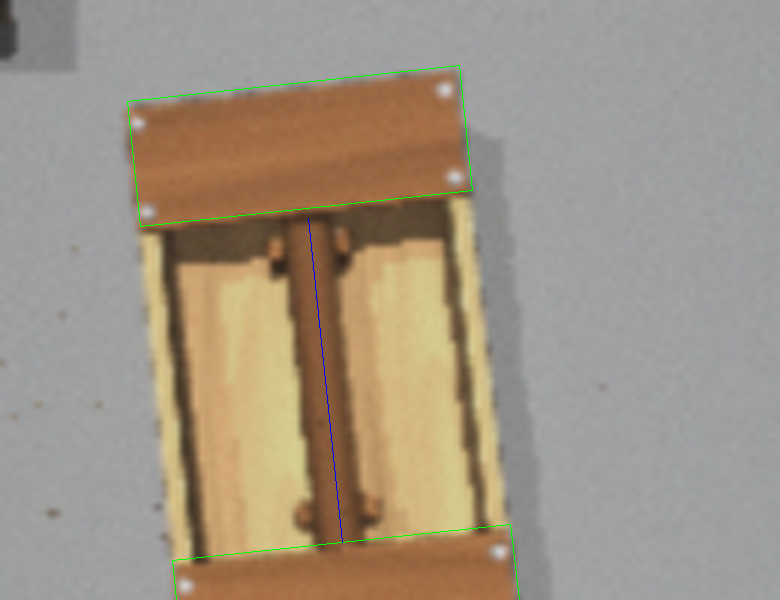

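View pics/side_fit.png

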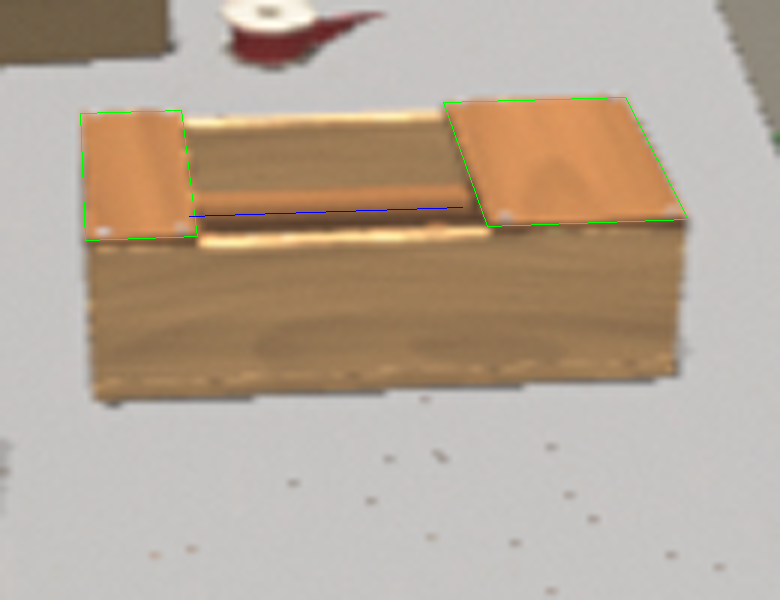

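```bash
cat >> h.py <<'E'
pose=np.load('pose.npy'); SG=-1
a=pose[2]; bx=np.array([np.cos(a),np.sin(a),0]); by=np.array([-np.sin(a),np.cos(a),0]); Z=np.array([0,0,1.])
def tool(gx,gz,deg=0.,gy=0.):
    t=np.radians(deg); u=np.cos(t)*bx+np.sin(t)*Z; zt=np.sin(t)*bx-np.cos(t)*Z
    M=np.c_[SG*by,SG*u,zt]
    return box2w([gx,gy,gz],pose)[0]-.006*zt, quat(M)
PX=-.040; DD=.028
def tilt(deg,draw=0.):
    t=np.radians(deg); pz=.084+.006*deg/25; L=DD+draw
    return tool(PX+L*np.cos(t),pz+L*np.sin(t),deg)
E
python3 - <<'E'
import h
from h import *
for sg in (-1,1):
    h.SG=sg
    for w in [tool(.038,.2),tool(.038,.08),tilt(0),tilt(12),tilt(25),tilt(25,.06),tilt(25,.115),tool(.09,.225,20),tool(.05,.225)]:
        q=inverse_kinematics(*w); print(sg,None if q is None else np.round(q,2))
E
```

```text
-1 [-0.06  0.27  1.51 -0.    1.36  1.42]
-1 [-0.06  0.36  1.7  -0.    1.09  1.42]
-1 [-0.08  0.29  1.8  -0.    1.05  1.4 ]
-1 [-0.11  0.17  1.96  0.06  0.8   1.33]
-1 [-0.16  0.07  2.15  0.22  0.5   1.15]
-1 [-0.13  0.12  2.02  0.17  0.59  1.23]
-1 [-0.1   0.16  1.89  0.13  0.67  1.29]
-1 [-0.09  0.14  1.68  0.07  0.98  1.36]
-1 [-0.06  0.27  1.44 -0.    1.42  1.42]
1 [-0.06  0.27  1.51 -0.    1.36 -1.73]
1 [-0.06  0.36  1.7  -0.    1.09 -1.73]
1 [-0.08  0.29  1.8  -0.    1.05 -1.74]
1 [-0.11  0.17  1.96  0.06  0.8  -1.81]
1 [-0.16  0.07  2.15  0.22  0.5  -1.99]
1 [-0.13  0.12  2.02  0.17  0.59 -1.91]
1 [-0.1   0.16  1.89  0.13  0.67 -1.85]
1 [-0.09  0.14  1.68  0.07  0.98 -1.78]
1 [-0.06  0.27  1.44 -0.    1.42 -1.72]
```

```bash
python3 - <<'E'
from h import *
gripper_to(.06,30)
r.move_to(*tool(.038,.22))
p,q=tool(.038,.080)
print(r.move_l(p,q,vel=.12,guard=8))
print(telemetry.current_t(),telemetry.current_ee_pos(),p)
gripper_to(.02,30); print(telemetry.current_opening(),telemetry.current_wrist_force())
for c in("top","side"): cv2.imwrite(f"pics/{c}1.png",cv2.resize(vision.snapshot(c)[100:300,150:350,::-1],None,fx=3,fy=3))
E
```

```text
False
6.15 [0.56964101 0.0332044  0.08672592] [0.56897842 0.03326596 0.086     ]
0.02074749772588951 [0.30218905 0.34852718 0.01474841]
```

View pics/top1.png

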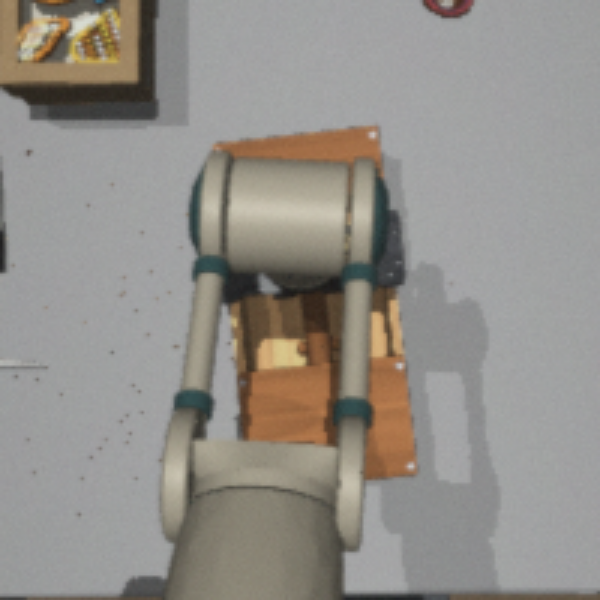

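View pics/side1.png

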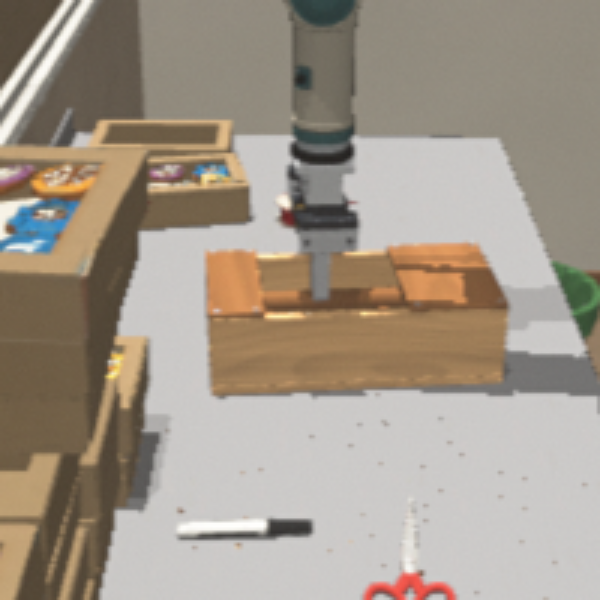

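```bash
python3 - <<'E'
from h import *
r.hold(.2)
print(telemetry.current_opening(),telemetry.current_wrist_force(),telemetry.current_t(),telemetry.current_ee_pos())
E
```

```text
0.0208280027080116 [ 0.72704366  0.28369405 -0.22734652] 7.2 [0.56897469 0.03327157 0.08596162]
```

The side view shows the fingers straddling the pin around crop (320,290). The reading of 20.8 mm is less than the 26 mm diameter, so I'll squeeze further to find out whether it is really held.

```bash
python3 - <<'E'
from h import *
gripper_to(.012,40); r.hold(.1)
print(telemetry.current_opening(),telemetry.current_wrist_force(),telemetry.current_t())
im=vision.snapshot("side")
cv2.imwrite("pics/side2.png",cv2.resize(im[160:240,210:320,::-1],None,fx=7,fy=7,interpolation=cv2.INTER_CUBIC))
E
```

```text
0.020149287605559358 [ 0.71846228 -0.49837025 -0.66712035] 7.5167
```

View pics/side2.png

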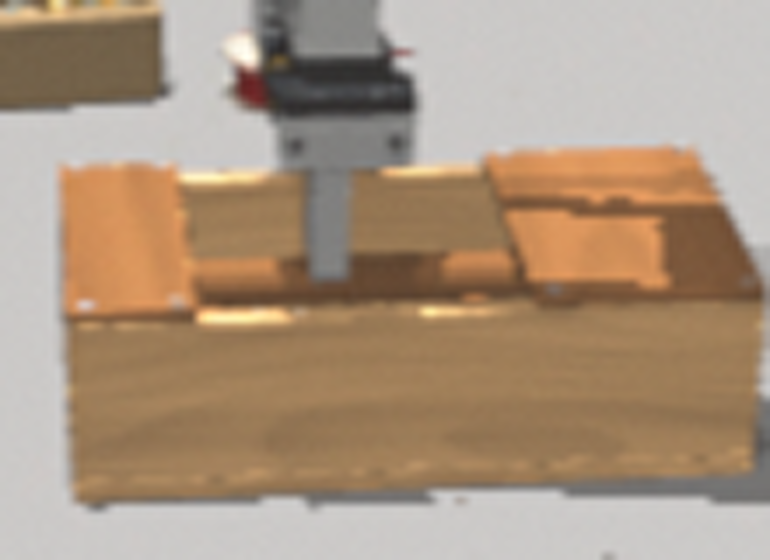

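```bash
python3 - <<'E'
from h import *
gripper_to(.008,50)
def st(n): print(n,round(telemetry.current_t(),2),np.round(telemetry.current_opening(),4),np.round(telemetry.current_wrist_force(),1),np.round(telemetry.current_torque(),2))
st('grip')
p,q=tool(.038,.084); print(r.move_l(p,q,vel=.05)); st('lift')
p,q=tilt(0); print(r.move_l(p,q,vel=.06,guard=12)); st('push')
print(np.round(telemetry.current_ee_pos()-p,4))
for c in("side","top"):
    im=vision.snapshot(c)
    for n in("pin_far_end","pin_near_end","rolling_pin"): print(c,n,models.mark_of(n,c)[:1])
    if c=="side":cv2.imwrite("pics/side3.png",cv2.resize(im[160:240,210:320,::-1],None,fx=7,fy=7,interpolation=cv2.INTER_CUBIC))
    else:cv2.imwrite("pics/top3.png",cv2.resize(im[130:270,200:310,::-1],None,fx=4,fy=4,interpolation=cv2.INTER_CUBIC))
E
```

```text
grip 7.78 0.0198 [ 0.6  0.5 -1. ] [ 0.06 -0.07 -0.  ]
False
lift 8.03 0.0199 [-0.5  0.5 -0.6] [-0.07 -0.06 -0.08]
False
push 9.02 0.0198 [-0.1 -0.4 -1.5] [0.07 0.01 0.01]
[ 0.0006 -0.0001  0.0002]
side pin_far_end [{'at': [0.6276, 0.0423, 0.0843], 'score': 0.74}]
side pin_near_end []
side rolling_pin [{'at': [0.4993, 0.0254, 0.0848], 'score': 0.77}]
top pin_far_end [{'at': [0.6252, 0.0386, 0.0821], 'score': 0.49}]
top pin_near_end []
top rolling_pin [{'at': [0.5042, 0.0279, 0.0842], 'score': 0.63}]
```

View pics/side3.png

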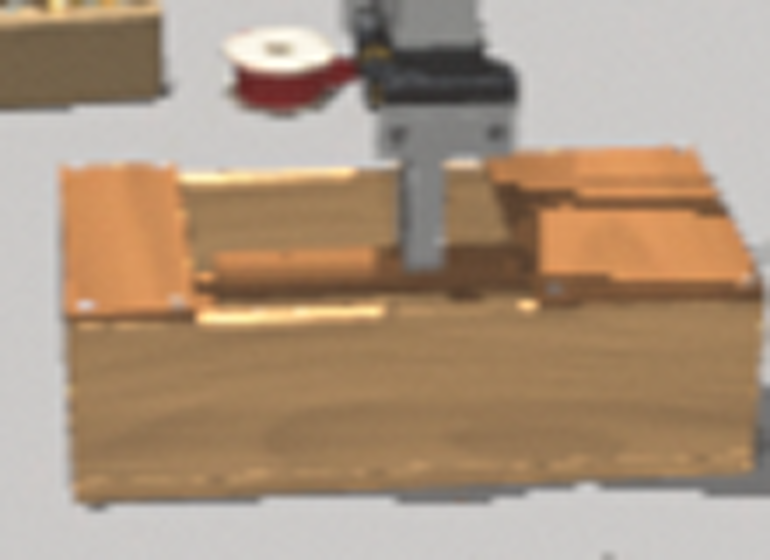

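View pics/top3.png

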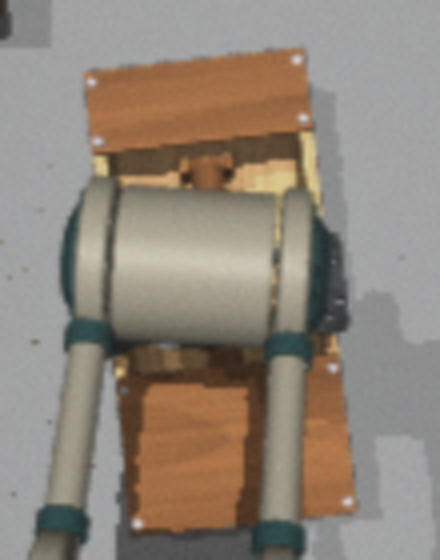

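The pin followed the fingers. In the side view its far end is at about (215,275), clear of the short cover. Both networks put the far end about 96 mm along the box, as planned. Next is the tilt.

```bash
python3 - <<'E'
from h import *
def st(n): print(n,round(telemetry.current_t(),2),np.round(telemetry.current_opening(),4),np.round(telemetry.current_wrist_force(),1),np.round(telemetry.current_torque(),2))
for d in (9,17,25):
    p,q=tilt(d); print(r.move_l(p,q,vel=.03,guard=12)); st(d)
for c in("side",):
    im=vision.snapshot(c)
    for n in("pin_far_end","rolling_pin"): print(c,n,models.mark_of(n,c)[:1])
    cv2.imwrite("pics/side4.png",cv2.resize(im[140:240,210:320,::-1],None,fx=6,fy=6,interpolation=cv2.INTER_CUBIC))
print('exp far',box2w([PX+.136*np.cos(np.radians(25)),0,.09+.136*np.sin(np.radians(25))],pose))
E
```

```text
False
9 9.78 0.0198 [ 0.6 -0.4 -1.5] [-0.02  0.12 -0.01]
False
17 10.12 0.02 [ 1.  -0.1 -0.2] [ 0.01  0.16 -0.01]
False
25 10.47 0.0199 [ 0.3 -0.4 -1. ] [-0.01  0.22 -0.  ]
side pin_far_end [{'at': [0.6146, 0.0394, 0.1502], 'score': 0.84}]
side rolling_pin [{'at': [0.5005, 0.028, 0.0954], 'score': 0.81}]
exp far [[0.61405088 0.03735828 0.14747608]]
```

View pics/side4.png

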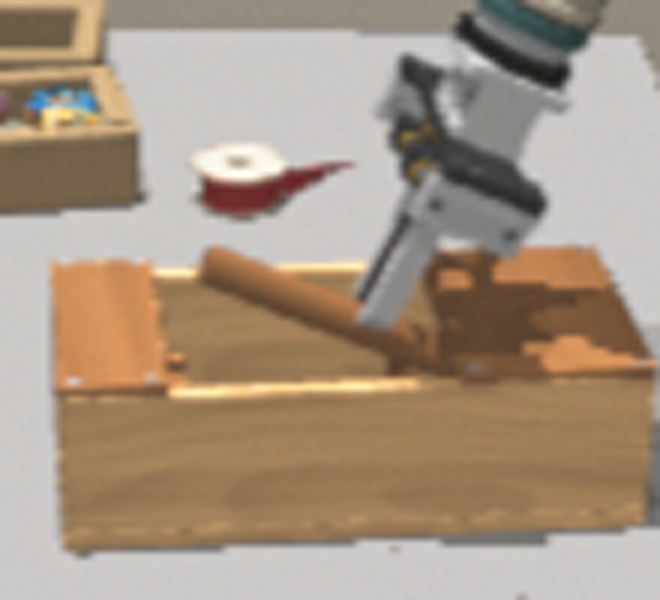

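The pin is tilted as planned, with its far end at about (215,262) above the covers, at z 0.150 against 0.147 expected. Next I'll draw it out along its axis.

```bash
python3 - <<'E'
from h import *
def st(n): print(n,round(telemetry.current_t(),2),np.round(telemetry.current_opening(),4),np.round(telemetry.current_wrist_force(),1),np.round(telemetry.current_torque(),2))
r.hold(.1)
p,q=tilt(25,.118); g=r.move_l(p,q,vel=.06,guard=12); print(g); st('draw')
for c in("side","top"):
    im=vision.snapshot(c)
    for n in("pin_far_end","pin_near_end","rolling_pin"): print(c,n,models.mark_of(n,c)[:1])
    if c=="side": cv2.imwrite("pics/side5.png",cv2.resize(im[120:240,190:320,::-1],None,fx=5,fy=5,interpolation=cv2.INTER_CUBIC))
for L in(-.114+.118,.136+.118): print('exp',box2w([PX+L*np.cos(np.radians(25)),0,.09+L*np.sin(np.radians(25))],pose), 'near limit',box2w([-.0575,0,.1],pose))
E
```

```text
False
draw 12.83 0.0199 [-0.2 -0.7 -1.2] [-0.04  0.21  0.01]
side pin_far_end []
side pin_near_end [{'at': [0.4903, 0.0275, 0.0949], 'score': 0.57}]
side rolling_pin [{'at': [0.4172, 0.0179, 0.0126], 'score': 0.74}]
top pin_far_end [{'at': [0.7178, 0.0465, 0.1937], 'score': 0.87}]
top pin_near_end []
top rolling_pin [{'at': [0.6075, 0.0388, 0.1435], 'score': 0.93}]
exp [[0.49490833 0.02654083 0.09169047]] near limit [[0.47386963 0.02463064 0.1       ]]
exp [[0.7205571  0.04702843 0.19734504]] near limit [[0.47386963 0.02463064 0.1       ]]
```

View pics/side5.png

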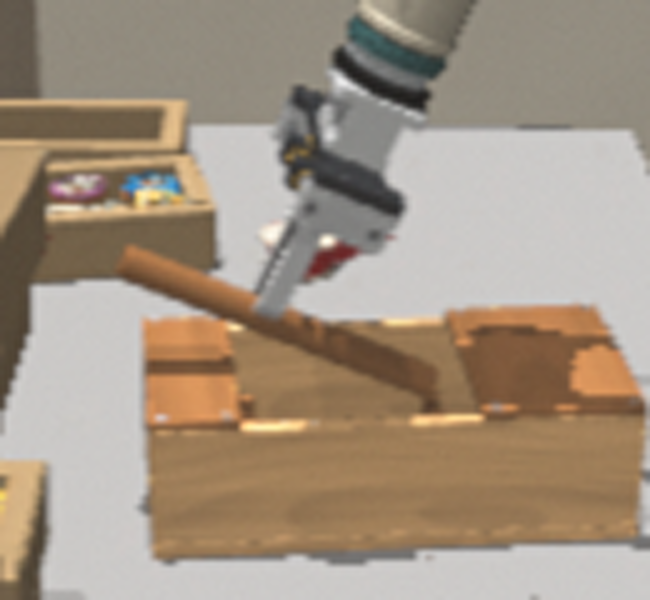

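The near end, at about (430,385), is now in the opening, roughly 15 mm past the long cover's edge. The top-camera network values match the plan. The side network's "rolling_pin" at (0.417, 0.018, 0.013) contradicts the picture, so I'm discarding it. Next: lift, then level.

```bash
python3 - <<'E'
from h import *
def st(n): print(n,round(telemetry.current_t(),2),np.round(telemetry.current_opening(),4),np.round(telemetry.current_wrist_force(),1),np.round(telemetry.current_torque(),2))
gx=PX+(DD+.118)*np.cos(np.radians(25)); gz=.09+(DD+.118)*np.sin(np.radians(25))
p,q=tool(gx+.005,gz+.085,25); print(r.move_l(p,q,vel=.06,guard=12)); st('up')
p,q=tool(gx-.02,.222,0); print(r.move_l(p,q,vel=.03,guard=12)); st('level')
r.hold(.8); st('rest')
for c in("side","top"):
    im=vision.snapshot(c)
    for n in("pin_far_end","pin_near_end","rolling_pin"): print(c,n,models.mark_of(n,c)[:1])
    cv2.imwrite(f"pics/{c}6.png",im[:,:,::-1])
print(max(abs(np.array(telemetry.current_dq()))))
for n in("ribbon_spool","scissors","marker"): print(n,models.mark_of(n,"top")[:1])
E
```

```text
False
up 14.8 0.0202 [ 0.4  0.2 -1.2] [-0.    0.31 -0.02]
False
level 15.83 0.0199 [-0.6  0.3 -0.8] [0.01 0.02 0.06]
rest 16.63 0.02 [ 1.   0.  -1.1] [ 0.07 -0.    0.02]
side pin_far_end [{'at': [0.7109, 0.0492, 0.2232], 'score': 0.7}]
side pin_near_end [{'at': [0.4629, 0.0229, 0.2245], 'score': 0.79}]
side rolling_pin [{'at': [0.5847, 0.0335, 0.2205], 'score': 0.95}]
top pin_far_end []
top pin_near_end [{'at': [0.4579, 0.0225, 0.2222], 'score': 0.69}]
top rolling_pin [{'at': [0.5877, 0.034, 0.2204], 'score': 0.59}]
0.0009820727233994645
ribbon_spool [{'at': [0.5708, -0.4071, 0.0022], 'score': 0.57}]
scissors [{'at': [0.4847, 0.4287, -0.001], 'score': 0.54}]
marker [{'at': [0.6497, 0.3849, 0.0002], 'score': 0.54}]
```

View pics/side6.png

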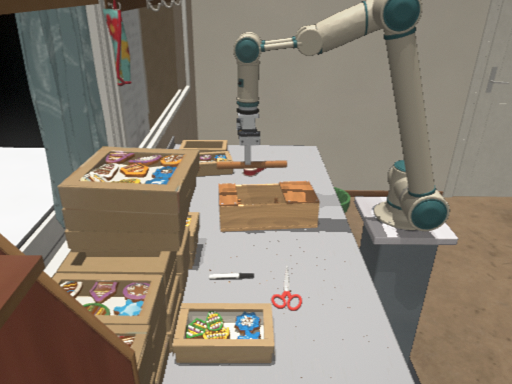

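The picture shows the pin level at about row 163, columns 205–287, held above the box with nothing touching it.

```bash
python3 -c "
from plant import r
r.sign_off()"
```

```text
the job is handed in; nothing more can be done
```

The pin is out of the box and was held level, about 11 cm above the covers, when I handed the job in. I gripped it through the opening and pushed it 50 mm back under the long cover. Then I tilted its far end up 25°, drew it out 118 mm along its axis, lifted it and levelled it. `r.sign_off()` reports no verdict.

**Last checks, at about 17 s of the 35 s allowed:**
- **Height:** the ends measured z 0.223 and 0.224 m, both above the required 0.175 m.
- **At rest:** joint speeds were about 0.001 rad/s. I did not measure the pin's own speed.
- **Tilt step:** the far end measured z 0.150 m with the near end still down in the box, which meets the on-the-way condition.
- **Bystanders:** spool, scissors and marker all read within 3 mm of their starting positions.
- **Forces:** none of the force-guarded moves (from the push back onward) stopped on contact.

**Readings that disagreed or were missing:**
- **Gripper opening:** it read about 20 mm on the 26 mm pin. The fingers were blocked there and the pin followed every move, so I took it as held.
- **Side camera:** during the draw, its network once placed the pin on the box floor. The picture and the top camera contradicted that, so I ignored it.
- **Top camera:** it did not find the far end in the final picture, so that end's height comes from the side camera alone.

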